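# Set out the collet tooling on the setting-out board

## Task

Set the collet tooling out on the plywood board for the next job, everything upright: stand the dark collet sleeve on the red pad and the grey slitted collet, narrow end down, on the blue pad, both centred; put the brass clamping nut centrally on top of the sleeve, and the light grey T-nut on the bare wood in the middle of the board, midway between the two pads. Leave the loose spanner and the T-bolt lying by itself where they are.

Things in the scene. Friction and masses are not known exactly. Their poses are not given: they have to be found in the camera images.
- board: fixed plywood board, 240 x 96 x 10 mm, on the bench to the robot's left. Origin: centre of its underside; x along its length (roughly away from the robot), z up. Its bare top is 10 mm above the origin; the midpoint of the pads is straight above the origin. Right of it stands a fixed boring head, its pointed top 0.25 m above the bench at about x 0.49, y 0.19: carry things over or round it.
- red_pad: round red plastic pad, 62 mm across and 4 mm thick, fixed on the board on its long centre line, 80 mm from the middle, at one end or the other. Origin: centre of its underside (on the board's top, 10 mm over the bench); its top is 4 mm higher.
- blue_pad: round blue plastic pad, the same size, fixed on the board 80 mm from the middle at the other end. Origin: centre of its underside; its top is 4 mm higher.
- sleeve: dark steel collet sleeve, a stout round ring standing upright on its wider foot, 44 mm across in its lower 12 mm and 39 mm above, with a light line round it and a black 29 mm bore in its top (closed just below), 36 mm high, 0.18 kg. Origin: centre of its underside, z up its axis.
- collet: grey spring collet with slits, standing on its narrow end, 46 mm high, 0.16 kg; a cone 22 mm across at the foot and 33 mm at its widest, 35 to 40 mm above the foot, 26 mm at the top. Origin: centre of its foot, z up its axis. Grip it at its widest.
- t_nut: light grey steel T-nut, a stepped block of 28 x 28 mm, 18 mm high, lying on its wide face, 0.07 kg. Origin: centre of its underside; x and y run square to its four sides. All four parts start on the bench, between the boring head and the flat wooden case (60 mm high) or right of that case, beside a heap of bolts up to 90 mm high (at x below 0.50).
- clamp_nut: yellow brass clamping nut, a plain round disc with small notches and a dark bore on top, 40 mm across, 22 mm high, 0.12 kg. Origin: centre of its underside, z up its axis. Its flat underside rests on the sleeve's top rim, 36 mm above the sleeve's origin.
- loose_spanner: bystander: chrome combination spanner lying loose to the robot's right, 148 x 30 x 8 mm. Origin: its middle, at the underside; x along it.
- loose_bolt: bystander: grey T-bolt with square T-nut, washer and nut, lying loose by itself, 135 x 45 x 45 mm. Origin: its middle, at the underside; x along the bolt.
There are look-alikes about, which are no part of the job. Several things have the shape of the clamp_nut; the one meant has the colours described above.

How it is judged:
By the outcome, as a careful person would: the job done as asked, in the order asked, and still so for the second after the job is handed in, with the robot touching nothing.
It also fails if it takes over 136 s, if anything falls off the work surface, if the arm or the gripper's body presses on something with over 40 N, if the wrist force passes 120 N, or if a joint passes its speed limit or range.

## Robot

A 6-joint arm with a two-finger parallel gripper is mounted at the origin on a cart in front of the work surface, level with it; the furniture and walls round the work are solid. World frame = base frame: x ahead of the robot, y to its left, z up, the work surface at z = 0. Lengths are in m, angles in rad, forces in N, time in s.
With the tool pointing down it reaches from about 0.3 to 1 m from the base axis. Payload 5.1 kg.
Tool frame: the origin (TCP) lies midway between the tips of the shut fingers; the grasp point (between the pads) lies 19 mm behind it; z points along the fingers, y is the line along which they close (so a half turn about z gives the same grasp; the last joint's range is limited). The gripper opens to 95 mm and grips with 3 to 60 N. Pads are 20 mm wide; open, the fingers measure 119 mm over their backs; the gripper's body (75 mm by 180 mm) begins 59 mm behind the grasp point.
Start: joints at [-1.24, 0.124, 1.65, -0, 1.367, -0.083], TCP at [0.261, -0.595, 0.215] pointing down, gripper open.
Joint ranges: [-2.61, 2.61], [-1.02, 2.33], [0.03, 2.71], [-1.35, 4.49], [0.32, 2.68], [-2.91, 2.91]. Speed limits (rad/s): [2.57, 2.57, 3.14, 3.14, 3.14, 3.14].

## Interface

Orientations are given as a unit quaternion [x, y, z, w].
In Python, from bench import robot gives the robot as it stands. The module is installed in compiled form; this text tells all that it offers.
- The arm moves only by the shell command python3 -m pendant 'ROWS' [FORCE]. ROWS is JSON, a list of rows, each a list of 3 entries, a list of its own where there are three numbers: the shift along the world's x, y, z in m, then the turn about the world's z in rad, then the closure, from 0 (fully open) to 1 (shut). A call has 1 to 20 rows; each row is the pose to reach, as a shift and turn from the pose commanded when the call began; what a row does not reach only later rows make up. A row lasts 1/8 s, in which the tool goes at most 62.5 mm and 10.7 degrees, less where a joint would pass 70% of its speed; a pose out of reach is approached as far as the arm can. A call with a gripper value outside its range is refused whole. The fingers move at their own pace and stop on an object; FORCE is the grip in N (left out, the last holds). Time passes only in rows, so rows that repeat a pose let the fingers close. It gives the time, the measured TCP pose, the force, the opening and the grip force at its end, in the units of the state.
- robot.state(): the state, without advancing time (a new reading comes with each control period).
- robot.read_camera(name): name is "side" or "top"; returns a dict with "img" (420x560x3 uint8, red, green, blue), "z_map" (420x560 float32, m along the optical axis (not along the pixel's ray), 0 where there is no reading), "fovy" (degrees; the focal length in pixels is half the picture's height over the tangent of half this angle, whatever the lens; pixels are square), "cx", "cy" (the principal point, pixels), "position" and "attitude" of the camera in the world. Camera axes: x right, y down, z forward; pixel columns grow to the right and rows downward; lengths in m; the calibration is good to about 2 mm. A picture is of the moment at which its call begins.
- robot.finish_job(): hands the job in; it is judged then, once.
The state is a dict: "time_s": time; "joints": joint angles; "qvel": joint speeds; "joint_torque": joint torques, N m; "eef_pos": TCP position; "tcp_rot": TCP orientation; "force": force on the tool from outside, world axes, zero at the start; "wrist_torque": the same for the moment, N m; "gripper_width": finger opening in m; "grasp_force": force on a finger pad.
Only numpy, scipy, OpenCV 4.12 (cv2) and the standard library are available. Lean on these libraries where they do the work, as an engineer would, in place of code of your own. Each camera call takes 0.05 s, during which the arm holds its last target. There are 200 camera calls.

## Working session

There is one attempt and no reset: what is moved stays moved. The work goes in short steps, Python scripts to look and compute and a shell command to move; the robot and the scene stay as the last step left them, time stands still between calls to the robot, and variables do not carry over. Pictures are saved under pics/ and viewed, at most 14 in all, crops included, and the job is handed in when it is done.

```bash
mkdir -p pics
cat > h.py <<'E'
import numpy as np, cv2
from scipy.spatial.transform import Rotation as R
from bench import robot
def cam(name,save=None):
    d=robot.read_camera(name)
    im=d["img"]; h,w=im.shape[:2]
    f=h/2/np.tan(np.radians(d["fovy"])/2)
    v,u=np.mgrid[:h,:w]; z=d["z_map"]
    P=np.stack([(u-d["cx"])/f*z,(v-d["cy"])/f*z,z],-1)
    a=np.array(d["attitude"]); M=a if a.shape==(3,3) else R.from_quat(a).as_matrix()
    W=P@M.T+np.array(d["position"]); W[z==0]=np.nan
    if save: np.savez(save,im=im,W=W); cv2.imwrite(f"pics/{save}.png",im[...,::-1])
    return im,W,d
E
python3 - <<'E'
from h import *
for n in("top","side"):
    im,W,d=cam(n,n+"0"); print(n,d["fovy"],d["cx"],d["cy"],d["position"],d["attitude"])
print(robot.state())
E
```

```text
top 52.4404035184304 278.85765666546314 206.95247896259247 [ 0.27931009 -0.07539739  1.29800387] [-0.6746649   0.72925035 -0.0825008   0.07883411]
side 57.46519508023148 275.2126112655586 212.2564554625874 [ 0.36456288 -0.99447722  0.75239058] [ 0.8921652  -0.09919503  0.04502388 -0.43837707]
{'time_s': 0.1, 'joints': array([-1.23956357e+00,  1.24438569e-01,  1.65151609e+00,  4.60234787e-05,
        1.36747860e+00, -8.25902958e-02]), 'qvel': array([-0.00059229, -0.00111761, -0.00316095,  0.00028484, -0.000382  ,
       -0.00202059]), 'joint_torque': array([ 2.60386114e-04, -4.18881834e+01, -3.61097825e+01,  7.77148269e-02,
        4.61664330e-02, -6.04475122e-05]), 'eef_pos': array([ 0.26117993, -0.59460092,  0.21352343]), 'tcp_rot': array([ 9.78670616e-01,  2.05433632e-01, -9.17593341e-05, -9.15995757e-04]), 'force': array([ 0.71755351, -0.70709439, -0.37583283]), 'wrist_torque': array([ 0.00854369,  0.01516108, -0.01897507]), 'grasp_force': 0.0, 'gripper_width': 0.095020738138894}
```

View pics/top0.png

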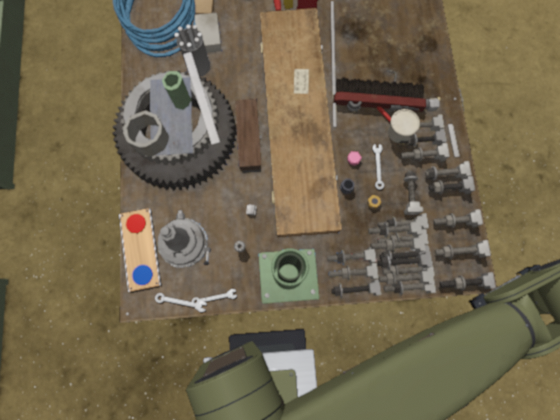

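View pics/side0.png

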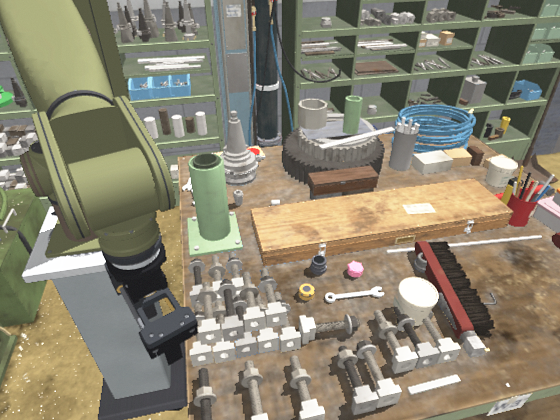

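The top view shows the board at about (140,250), with the red pad at (136,223) and the blue pad at (142,274).

Candidates:
- Clamp nut: yellow (375,202), pink (354,158), dark (355,103).
- Sleeve: dark (348,187).
- T-nut: light block (251,210).
- Collet: grey (240,246).

I'll check these in one close crop.

Run:
```python
from h import *
a=np.load("top0.npz");im=a["im"];W=a["W"]
c1=cv2.resize(im[130:230,320:420],(400,400),interpolation=3);c2=cv2.resize(im[190:290,200:300],(400,400),interpolation=3)
cv2.imwrite("pics/crop1.png",np.hstack([c1,c2])[...,::-1])
for n,(u,v) in dict(tnut=(251,210),collet=(240,246),sleeve=(348,187),brass=(375,202),red=(136,223),blue=(142,274),head=(178,236),case=(305,200),pink=(354,158)).items(): print(n,W[v,u].round(4), np.nanmax(W[v-9:v+10,u-9:u+10,2]).round(3))
hsv=cv2.cvtColor(im,cv2.COLOR_RGB2HSV)
for n,c,m in (("red",0,(hsv[...,0]<6)|(hsv[...,0]>174)),("blue",0,abs(hsv[...,0].astype(int)-112)<10)):
    m=m&(hsv[...,1]>170)&(hsv[...,2]>90); m[:205]=0;m[295:]=0;m[:,:118]=0;m[:,165:]=0
    p=W[m]; p=p[abs(p[:,2]-.014)<.012]; print(n,m.sum(),np.nanmean(p,0),(np.nanmin(p,0)+np.nanmax(p,0))/2, np.ptp(p,0))
def top(n,u,v,lo,hi,r=12):
    p=W[v-r:v+r,u-r:u+r].reshape(-1,3); p=p[(p[:,2]>lo)&(p[:,2]<hi)]; print(n,len(p),np.median(p,0).round(4),((p.min(0)+p.max(0))/2).round(4),np.ptp(p,0).round(3))
    return p
p=top("tnut",251,210,.006,.03); print(cv2.minAreaRect((p[:,:2]*1000).astype(np.float32)))
top("collet",240,246,.025,.06);top("sleeve",348,187,.027,.045);top("brass",375,202,.016,.03)
```

```text
tnut [ 0.5742 -0.0074  0.0163] 0.023
collet [ 0.4684  0.0344 -0.0039] 0.05
sleeve [ 0.6192 -0.3103  0.0341] 0.044
brass [ 0.5673 -0.3889  0.0263] 0.029
red [0.561  0.3465 0.016 ] 0.02
blue [0.4049 0.3303 0.0114] 0.02
head [0.4801 0.1801 0.1857] 0.243
case [ 0.5819 -0.1727  0.0612] 0.066
pink [ 0.7147 -0.3419  0.0239] 0.028
red 257 [0.56109352 0.34934437 0.0128001 ] [0.56056558 0.34919681 0.01275898] [0.05441088 0.05474096 0.01411744]
blue 248 [0.40290863 0.32937782 0.01305037] [0.40329509 0.32845815 0.01273413] [0.05093462 0.05256526 0.01426477]
tnut 78 [ 0.5779 -0.0055  0.0157] [ 0.5783 -0.0056  0.0144] [0.031 0.029 0.017]
((578.9808349609375, -5.849525451660156), (26.27066993713379, 28.90168571472168), 76.9895248413086)
collet 88 [0.4628 0.0331 0.0443] [0.4639 0.0335 0.0397] [0.033 0.03  0.021]
sleeve 129 [ 0.6285 -0.309   0.0347] [ 0.6305 -0.3013  0.0362] [0.041 0.052 0.017]
brass 130 [ 0.5733 -0.3874  0.0212] [ 0.5741 -0.3868  0.0225] [0.041 0.04  0.013]
```

View pics/crop1.png

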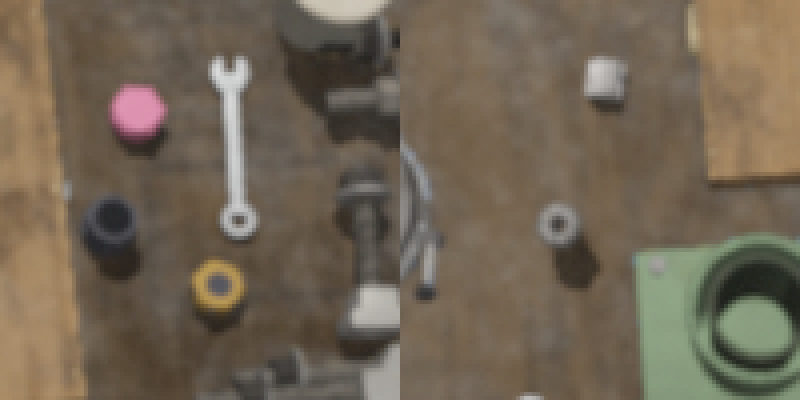

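The crop confirms the choices by pixel in the top view: dark sleeve (348,185), brass nut (374.5,201), collet (239,246) and T-nut (251,210). The pink nut is a look-alike. Next I'll refine the positions and check heights along the route.

```bash
cat >> h.py <<'E'
def ray(d,u,v,z):
    f=210/np.tan(np.radians(d["fovy"])/2); M=R.from_quat(d["attitude"]).as_matrix()
    r=M@np.array([(u-d["cx"])/f,(v-d["cy"])/f,1]); o=np.array(d["position"]); return (o+r*(z-o[2])/r[2])[:2]
E
python3 - <<'E'
from h import *
im,W,d=cam("top","top1")
for n,u,v,z in(("sleeve",347.6,184.5,.036),("brass",374.2,201.3,.022),("collet",239.1,245.8,.045),("tnut",250.7,209.4,.018)):print(n,ray(d,u,v,z).round(4))
def g(x0,x1,y0,y1):
    m=(W[...,0]>x0)&(W[...,0]<x1)&(W[...,1]>y0)&(W[...,1]<y1); return round(float(np.nanmax(W[m][:,2])),3) if m.any() else 0
print("heights rows x .80->.30, cols y .44->-.6")
for x in np.arange(.8,.29,-.05): print(f"{x:.2f}",[int(1000*g(x-.025,x+.025,y-.02,y+.02)) for y in np.arange(.44,-.61,-.04)])
m=(W[...,2]>.045)&(W[...,2]<.075)&(W[...,1]<-.1)&(W[...,1]>-.36)&(abs(W[...,0]-.628)<.04)
print("case right edge y",np.nanpercentile(W[m][:,1],[1,3]))
print((W[...,2]>.05)[0,0])
h=(W[...,2]>.09)&(abs(W[...,0]-.5)<.12)&(abs(W[...,1]-.2)<.12); print("head>.09",np.nanmin(W[h],0),np.nanmax(W[h],0))
E
```

```text
sleeve [ 0.6267 -0.3097]
brass [ 0.5707 -0.3878]
collet [0.4621 0.0329]
tnut [ 0.5758 -0.0067]
heights rows x .80->.30, cols y .44->-.6
0.80 [0, 86, 137, 228, 228, 230, 227, 158, 157, 159, 89, 101, 101, 66, 67, 67, 65, 67, 63, 7, 6, 5, 84, 85, 85, 78, 50]
0.75 [0, 83, 92, 227, 229, 227, 228, 155, 151, 157, 87, 102, 102, 66, 68, 65, 65, 65, 68, 28, 25, 12, 10, 85, 89, 42, 51]
0.70 [0, 5, 83, 88, 226, 225, 139, 138, 89, 87, 4, 100, 101, 66, 68, 66, 66, 66, 65, 26, 25, 12, 12, 36, 43, 48, 52]
0.65 [0, 5, 4, 5, 87, 86, 88, 86, 9, 4, 4, 7, 4, 65, 66, 66, 65, 67, 63, 40, 5, 13, 14, 42, 43, 47, 43]
0.60 [0, 14, 20, 19, 3, 8, 77, 6, 5, 5, 6, 22, 6, 65, 66, 65, 67, 66, 64, 39, 25, 27, 7, 31, 34, 41, 46]
0.55 [0, 16, 19, 19, 12, 111, 114, 115, 4, 5, 5, 23, 6, 66, 64, 66, 67, 65, 64, 4, 26, 29, 6, 51, 50, 5, 5]
0.50 [0, 14, 15, 19, 84, 116, 254, 210, 85, 5, 50, 4, 5, 65, 66, 65, 65, 65, 65, 6, 82, 89, 78, 94, 51, 34, 44]
0.45 [0, 11, 16, 18, 83, 185, 243, 177, 92, 4, 53, 44, 24, 16, 5, 23, 15, 4, 31, 6, 81, 94, 82, 95, 49, 5, 26]
0.40 [0, 9, 20, 23, 16, 61, 83, 61, 105, 6, 5, 12, 249, 260, 259, 253, 19, 39, 48, 50, 87, 92, 80, 94, 94, 39, 47]
0.35 [0, 5, 15, 15, 12, 9, 4, 9, 11, 17, 8, 10, 250, 259, 260, 253, 20, 43, 47, 48, 85, 92, 80, 96, 95, 5, 499]
0.30 [0, 5, 4, 4, 10, 11, 12, 13, 11, 11, 8, 7, 23, 19, 18, 23, 20, 49, 36, 46, 50, 88, 551, 569, 564, 558, 523]
case right edge y [-0.26876046 -0.26558467]
False
head>.09 [0.40962796 0.11811497 0.09001888] [0.53182992 0.24841784 0.25367671]
```

```bash
python3 -m pendant '[[[0.366,0.285,-0.05],1.157,0.26],[[0.366,0.285,-0.05],1.157,0.26],[[0.366,0.285,-0.05],1.157,0.26],[[0.366,0.285,-0.05],1.157,0.26],[[0.366,0.285,-0.05],1.157,0.26],[[0.366,0.285,-0.05],1.157,0.26],[[0.366,0.285,-0.05],1.157,0.26],[[0.366,0.285,-0.05],1.157,0.26],[[0.366,0.285,-0.09],1.157,0.26],[[0.366,0.285,-0.11],1.157,0.26],[[0.366,0.285,-0.11],1.157,0.26],[[0.366,0.285,-0.11],1.157,0.26]]' 20
python3 - <<'E'
from h import *
im,W,d=cam("side","s1")
P=np.array([.6268,-.3097,.036]);M=R.from_quat(d["attitude"]).as_matrix();f=210/np.tan(np.radians(d["fovy"])/2)
q=M.T@(P-d["position"]);u,v=int(q[0]/q[2]*f+d["cx"]),int(q[1]/q[2]*f+d["cy"]);print(u,v)
cv2.imwrite("pics/s1c.png",cv2.resize(im[v-80:v+50,u-80:u+80],None,fx=4,fy=4,interpolation=3)[...,::-1])
E
```

```text
time_s: 1.65
eef_pos: [0.6276, -0.311, 0.1059]
tcp_rot: [0.707, 0.707, 0.0, 0.001]
force: [1.0, -1.0, 0.6]
gripper_width: 0.0705
grasp_force: 0.0
317 258
```

View pics/s1c.png

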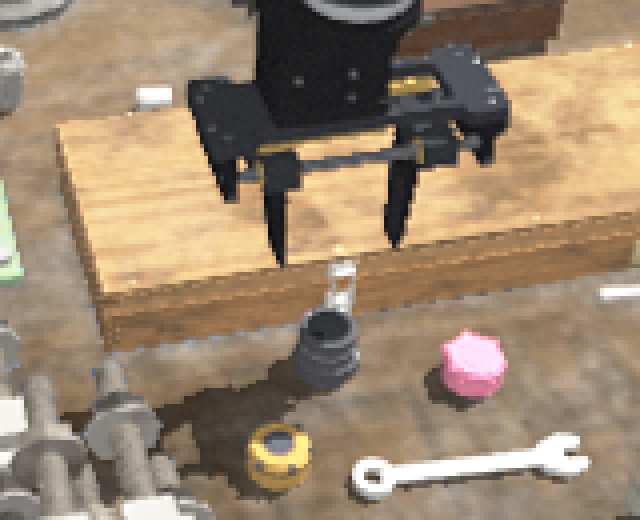

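The view shows the sleeve at crop (328,330), between and below the fingers. The pink nut at (472,365) is clear of the path, and so is the case. I'll descend and grip.

```bash
python3 -m pendant '[[[0,0.001,-0.05],0,0.26],[[0,0.001,-0.08],0,0.26],[[0,0.001,-0.091],0,0.26],[[0,0.001,-0.091],0,0.26],[[0,0.001,-0.091],0,0.8],[[0,0.001,-0.091],0,0.8],[[0,0.001,-0.091],0,0.8],[[0,0.001,-0.091],0,0.8],[[0,0.001,-0.091],0,0.8]]' 25
```

```text
time_s: 2.82
eef_pos: [0.6278, -0.3093, 0.0143]
tcp_rot: [0.707, 0.707, 0.0, 0.001]
force: [0.4, -0.5, 2.6]
gripper_width: 0.0384
grasp_force: 22.3
```

```bash
python3 -m pendant '[[[0,0,0.06],0,0.8],[[0,0,0.12],0,0.8],[[0,0,0.18],0,0.8],[[0,0,0.24],0,0.8],[[0,0.02,0.29],0,0.8],[[-0.067,0.658,0.31],0.126,0.8],[[-0.067,0.658,0.31],0.126,0.8],[[-0.067,0.658,0.31],0.126,0.8],[[-0.067,0.658,0.31],0.126,0.8],[[-0.067,0.658,0.31],0.126,0.8],[[-0.067,0.658,0.31],0.126,0.8],[[-0.067,0.658,0.31],0.126,0.8],[[-0.067,0.658,0.31],0.126,0.8],[[-0.067,0.658,0.31],0.126,0.8],[[-0.067,0.658,0.31],0.126,0.8],[[-0.067,0.658,0.31],0.126,0.8],[[-0.067,0.658,0.31],0.126,0.8],[[-0.067,0.658,0.2],0.126,0.8],[[-0.067,0.658,0.2],0.126,0.8],[[-0.067,0.658,0.2],0.126,0.8]]'
python3 - <<'E'
from h import *
cam("top","t2"); im,W,d=cam("side","s2")
cv2.imwrite("pics/s2c.png",cv2.resize(im[40:220,170:410],None,fx=3.2,fy=3.2,interpolation=3)[...,::-1])
E
```

```text
time_s: 5.32
eef_pos: [0.558, 0.3453, 0.2076]
tcp_rot: [0.662, 0.749, -0.005, -0.002]
force: [0.1, 0.0, -2.0]
gripper_width: 0.0382
grasp_force: 22.9
```

View pics/s2c.png

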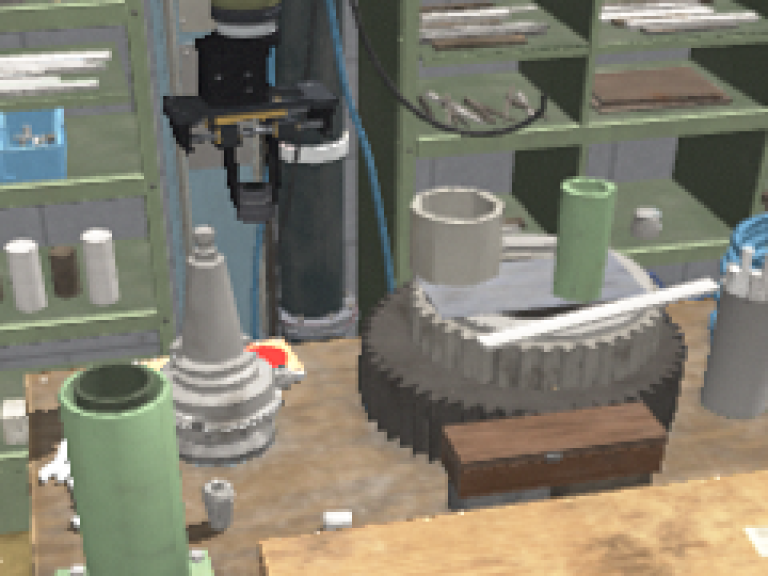

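The sleeve is held upright at crop (257,200), over the red pad at (272,355). I'll lower it to just above the pad.

```bash
python3 -m pendant '[[[0.001,0,-0.06],0,0.8],[[0.001,0,-0.12],0,0.8],[[0.001,0,-0.165],0,0.8],[[0.001,0,-0.175],0,0.8],[[0.001,0,-0.175],0,0.8],[[0.001,0,-0.175],0,0.8]]'
```

```text
time_s: 6.18
eef_pos: [0.564, 0.3501, 0.0429]
tcp_rot: [0.661, 0.75, 0.003, 0.001]
force: [0.9, 0.3, -2.0]
gripper_width: 0.0385
grasp_force: 22.9
```

```bash
python3 -m pendant '[[[0,0,-0.005],0,0.8],[[0,0,-0.0055],0,0.8],[[0,0,-0.006],0,0.8],[[0,0,-0.006],0,0.8]]'
```

```text
time_s: 6.68
eef_pos: [0.5613, 0.3488, 0.0326]
tcp_rot: [0.661, 0.75, -0.0, -0.0]
force: [-0.4, 0.4, -1.9]
gripper_width: 0.0383
grasp_force: 22.9
```

```bash
python3 -m pendant '[[[0,0,-0.002],0,0.8],[[0,0,-0.004],0,0.8],[[0,0,-0.0045],0,0.8],[[0,0,-0.0045],0,0.8],[[0,0,-0.0045],0,0.4],[[0,0,-0.0045],0,0.4],[[0,0,-0.0045],0,0.4]]'
```

```text
time_s: 7.55
eef_pos: [0.5615, 0.3489, 0.0283]
tcp_rot: [0.661, 0.75, 0.0, 0.0]
force: [-0.6, 0.9, 0.1]
gripper_width: 0.0563
grasp_force: 0.0
```

```bash
python3 -m pendant '[[[0,0,0.06],0,0.4],[[0,0,0.12],0,0.4],[[0,0,0.18],0,0.4],[[0,0,0.24],0,0.4],[[0,0,0.285],0,0.4],[[-0.099,-0.316,0.285],0,0.4],[[-0.099,-0.316,0.285],0,0.4],[[-0.099,-0.316,0.285],0,0.4],[[-0.099,-0.316,0.285],0,0.4],[[-0.099,-0.316,0.285],0,0.4],[[-0.099,-0.316,0.285],0,0.4],[[-0.099,-0.316,0.225],0,0.4],[[-0.099,-0.316,0.165],0,0.4],[[-0.099,-0.316,0.105],0,0.4],[[-0.099,-0.316,0.08],0,0.4],[[-0.099,-0.316,0.08],0,0.4],[[-0.099,-0.316,0.08],0,0.4],[[-0.099,-0.316,0.08],0,0.4]]'
python3 - <<'E'
from h import *
im,W,d=cam("top","t3")
c=cv2.resize(im[200:300,110:270],None,fx=4,fy=4,interpolation=3)
im,W,d=cam("side","s3")
P=np.array([.463,.033,.04]);M=R.from_quat(d["attitude"]).as_matrix();f=210/np.tan(np.radians(d["fovy"])/2)
q=M.T@(P-d["position"]);u,v=int(q[0]/q[2]*f+d["cx"]),int(q[1]/q[2]*f+d["cy"]);print(u,v)
cv2.imwrite("pics/t3c.png",np.vstack([c,cv2.resize(im[v-40:v+10,u-40:u+120],(640,200),interpolation=3)])[...,::-1])
E
```

```text
time_s: 9.8
eef_pos: [0.4639, 0.0328, 0.1105]
tcp_rot: [0.661, 0.75, 0.001, 0.002]
force: [0.3, -0.2, 0.6]
gripper_width: 0.0571
grasp_force: 0.0
237 193
```

View pics/t3c.png

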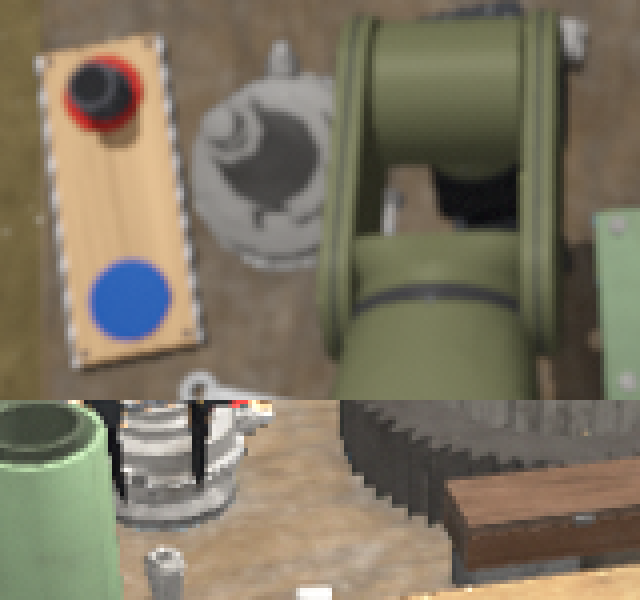

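The sleeve stands on the red pad at crop (103,90), with the blue pad at (131,299). In the side strip the collet at (165,570) is centred between the fingers at x=120 and x=202.

```bash
python3 -m pendant '[[[0,0,-0.05],0,0.4],[[0,0,-0.08],0,0.4],[[0,0,-0.091],0,0.4],[[0,0,-0.091],0,0.4],[[0,0,-0.091],0,0.8],[[0,0,-0.091],0,0.8],[[0,0,-0.091],0,0.8],[[0,0,-0.091],0,0.8]]'
```

```text
time_s: 10.9
eef_pos: [0.4629, 0.0328, 0.0179]
tcp_rot: [0.661, 0.75, 0.0, 0.001]
force: [-0.3, 0.8, 3.0]
gripper_width: 0.031
grasp_force: 25.0
```

```bash
python3 -m pendant '[[[0,0,0.06],0,0.8],[[0,0,0.12],0,0.8],[[0,0,0.18],0,0.8],[[0,0,0.24],0,0.8],[[0,0,0.30],0,0.8],[[-0.06,0.296,0.3],0,0.8],[[-0.06,0.296,0.3],0,0.8],[[-0.06,0.296,0.3],0,0.8],[[-0.06,0.296,0.3],0,0.8],[[-0.06,0.296,0.3],0,0.8],[[-0.06,0.296,0.3],0,0.8],[[-0.06,0.296,0.24],0,0.8],[[-0.06,0.296,0.18],0,0.8],[[-0.06,0.296,0.12],0,0.8],[[-0.06,0.296,0.06],0,0.8],[[-0.06,0.296,0.03],0,0.8],[[-0.06,0.296,0.024],0,0.8],[[-0.06,0.296,0.02],0,0.8],[[-0.06,0.296,0.02],0,0.8],[[-0.06,0.296,0.02],0,0.8]]'
python3 - <<'E'
from h import *
im,W,d=cam("side","s4");cam("top","t4")
cv2.imwrite("pics/s4c.png",cv2.resize(im[100:220,170:330],None,fx=4,fy=4,interpolation=3)[...,::-1])
E
```

```text
time_s: 13.4
eef_pos: [0.4034, 0.3295, 0.0388]
tcp_rot: [0.661, 0.75, 0.001, 0.0]
force: [0.3, -0.5, -1.4]
gripper_width: 0.0311
grasp_force: 25.0
```

View pics/s4c.png

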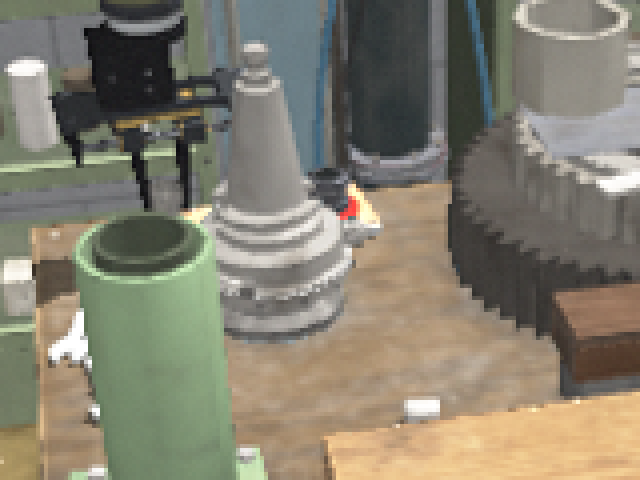

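The collet is held upright between the fingers at crop (165,195), and the sleeve stands at (325,190) on the red pad. I'll set it down, release, and move off toward the brass nut.

```bash
python3 -m pendant '[[[0,0,-0.003],0,0.8],[[0,0,-0.0055],0,0.8],[[0,0,-0.0068],0,0.8],[[0,0,-0.0068],0,0.8],[[0,0,-0.0068],0,0.45],[[0,0,-0.0068],0,0.45],[[0,0,-0.0068],0,0.45]]'
```

```text
time_s: 14.38
eef_pos: [0.4022, 0.3288, 0.0301]
tcp_rot: [0.661, 0.75, -0.0, -0.0]
force: [-0.9, -0.5, 0.1]
gripper_width: 0.051
grasp_force: 0.0
```

```bash
python3 -m pendant '[[[0,0,0.06],0,0.45],[[0,0,0.12],0,0.45],[[0,0,0.18],0,0.32],[[0,0,0.24],0,0.32],[[0,0,0.285],0,0.32],[[0.17,-0.716,0.285],1.445,0.32],[[0.17,-0.716,0.285],1.445,0.32],[[0.17,-0.716,0.285],1.445,0.32],[[0.17,-0.716,0.285],1.445,0.32],[[0.17,-0.716,0.285],1.445,0.32],[[0.17,-0.716,0.285],1.445,0.32],[[0.17,-0.716,0.285],1.445,0.32],[[0.17,-0.716,0.285],1.445,0.32],[[0.17,-0.716,0.285],1.445,0.32],[[0.17,-0.716,0.285],1.445,0.32],[[0.17,-0.716,0.285],1.445,0.32],[[0.17,-0.716,0.285],1.445,0.32],[[0.17,-0.716,0.285],1.445,0.32],[[0.17,-0.716,0.225],1.445,0.32],[[0.17,-0.716,0.165],1.445,0.32]]'
python3 - <<'E'
from h import *
im,W,d=cam("top","t5");
def top(n,x,y,lo,hi):
    m=(abs(W[...,0]-x)<.035)&(abs(W[...,1]-y)<.035)&(W[...,2]>lo)&(W[...,2]<hi);v,u=np.nonzero(m);p=W[m]
    print(n,len(p),p.mean(0).round(4),((p.min(0)+p.max(0))/2).round(4),np.ptp(p,0).round(3))
top("sleeve",.561,.349,.042,.07);top("collet",.403,.329,.045,.075)
a=cv2.resize(im[205:295,110:170],None,fx=6,fy=6,interpolation=3)
im,W,d=cam("side","s5")
b=cv2.resize(im[225:315,250:340],None,fx=4,fy=6,interpolation=3)
cv2.imwrite("pics/t5c.png",np.hstack([a,b])[...,::-1])
E
```

```text
time_s: 16.88
eef_pos: [0.5725, -0.3884, 0.1942]
tcp_rot: [0.001, 1.0, -0.0, 0.001]
force: [1.1, -0.7, -1.3]
gripper_width: 0.0646
grasp_force: 0.0
sleeve 133 [0.5623 0.3471 0.0487] [0.5629 0.3476 0.0489] [0.035 0.038 0.013]
collet 99 [0.4024 0.3281 0.0573] [0.4031 0.3297 0.0543] [0.032 0.033 0.018]
```

View pics/t5c.png

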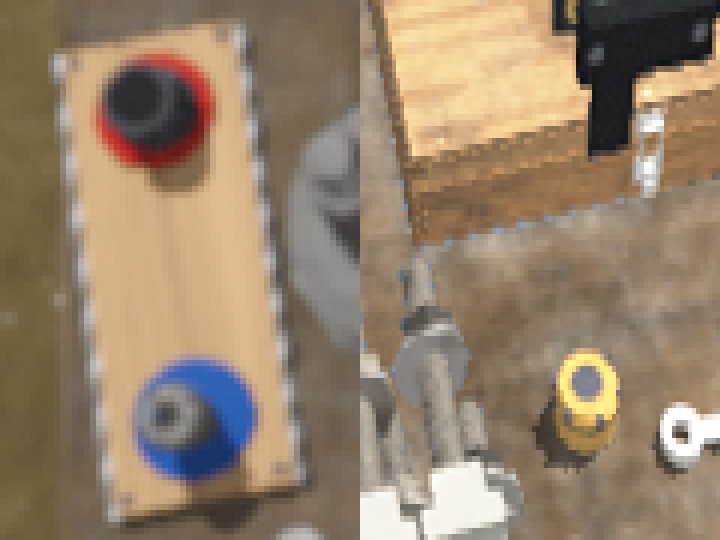

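In the left crop the collet top is at (173,411) on the blue pad (centre 195,419), and the sleeve top is at (138,95) on the red pad (157,111). In the right crop the brass nut is at (587,390). I'll check centring by casting rays at the true heights.

Run:
```python
from h import *
d=robot.read_camera("top")
for n,u,v,z in(("collet",138.4,273.1,.06),("blue",142.1,274.4,.014),("sleeve",132.6,220.4,.05),("red",135.8,223.1,.014)):print(n,ray(d,u,v,z).round(4))
# pads by ellipse fit on colour edges in first picture
im=np.load("top0.npz")["im"];hsv=cv2.cvtColor(im,cv2.COLOR_RGB2HSV).astype(int)
for n,m in(("red",(hsv[...,0]<8)|(hsv[...,0]>172)),("blue",abs(hsv[...,0]-112)<14)):
    m=m&(hsv[...,1]>140);m[:205]=0;m[295:]=0;m[:,:118]=0;m[:,165:]=0
    v,u=np.nonzero(m);print(n,m.sum(),np.pi*31**2/9.1,ray(d,u.mean(),v.mean(),.014).round(4))
```

```text
collet [0.4035 0.3253]
blue [0.4034 0.3292]
sleeve [0.5623 0.3455]
red [0.5612 0.3478]
red 289 331.7659934175595 [0.5613 0.3492]
blue 265 331.7659934175595 [0.4026 0.3295]
```

```bash
python3 -m pendant '[[[0,0.001,-0.06],0,0.32],[[0,0.001,-0.12],0,0.32],[[0,0.001,-0.17],0,0.32],[[0,0.001,-0.185],0,0.32],[[0,0.001,-0.189],0,0.32],[[0,0.001,-0.189],0,0.32],[[0,0.001,-0.189],0,0.8],[[0,0.001,-0.189],0,0.8],[[0,0.001,-0.189],0,0.8],[[0,0.001,-0.189],0,0.8]]' 25
```

```text
time_s: 18.27
eef_pos: [0.5726, -0.3867, 0.0072]
tcp_rot: [-0.0, 1.0, -0.001, 0.0]
force: [0.7, -0.8, 3.5]
gripper_width: 0.0389
grasp_force: 25.0
```

```bash
python3 -m pendant '[[[0,0,0.06],0,0.8],[[0,0,0.12],0,0.8],[[0,0,0.18],0,0.8],[[0,0,0.24],0,0.8],[[0,0,0.3],0,0.8],[[-0.011,0.735,0.31],-1.445,0.8],[[-0.011,0.735,0.31],-1.445,0.8],[[-0.011,0.735,0.31],-1.445,0.8],[[-0.011,0.735,0.31],-1.445,0.8],[[-0.011,0.735,0.31],-1.445,0.8],[[-0.011,0.735,0.31],-1.445,0.8],[[-0.011,0.735,0.31],-1.445,0.8],[[-0.011,0.735,0.31],-1.445,0.8],[[-0.011,0.735,0.31],-1.445,0.8],[[-0.011,0.735,0.31],-1.445,0.8],[[-0.011,0.735,0.31],-1.445,0.8],[[-0.011,0.735,0.31],-1.445,0.8],[[-0.011,0.735,0.25],-1.445,0.8],[[-0.011,0.735,0.19],-1.445,0.8],[[-0.011,0.735,0.13],-1.445,0.8]]'
python3 -m pendant '[[[0,0,-0.04],0,0.8],[[0,0,-0.05],0,0.8],[[0,0,-0.05],0,0.8],[[0,0,-0.05],0,0.8],[[0,0,-0.05],0,0.8]]'
python3 - <<'E'
from h import *
im,W,d=cam("side","s6")
cv2.imwrite("pics/s6c.png",cv2.resize(im[110:200,200:320],None,fx=5,fy=5,interpolation=3)[...,::-1])
E
```

```text
time_s: 20.78
eef_pos: [0.5604, 0.349, 0.1336]
tcp_rot: [0.661, 0.75, -0.001, -0.0]
force: [-0.5, 0.1, -1.3]
gripper_width: 0.0389
grasp_force: 25.0
time_s: 21.4
eef_pos: [0.5627, 0.3496, 0.089]
tcp_rot: [0.661, 0.75, 0.002, 0.001]
force: [0.3, -0.8, -0.9]
gripper_width: 0.0393
grasp_force: 25.0
```

View pics/s6c.png

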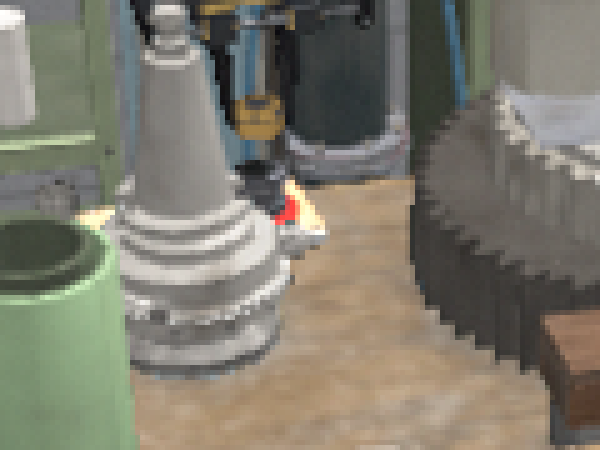

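The nut is held at crop (260,120), above the sleeve top at (265,180). I'll compare that offset with the projection of a vertical axis.

Run:
```python
from h import *
z=np.load("s6.npz");im,W=z["im"],z["W"]
d=robot.read_camera("side");M=R.from_quat(d["attitude"]).as_matrix();f=210/np.tan(np.radians(d["fovy"])/2)
for P in([.562,.348,.05],[.562,.348,.082],[.567,.348,.05],[.562,.353,.05]):
    q=M.T@(np.array(P)-d["position"]);print(P,(q[0]/q[2]*f+d["cx"]).round(2),(q[1]/q[2]*f+d["cy"]).round(2))
print("obs nut bottom", 200+260/5-.4, 110+137/5-.4, "sleeve top", 200+265/5-.4,110+172/5-.4)
hsv=cv2.cvtColor(im,cv2.COLOR_RGB2HSV).astype(int)
m=(abs(hsv[...,0]-22)<7)&(hsv[...,1]>120);m[:128]=0;m[139:]=0;m[:,:244]=0;m[:,:244]=0;m[:,260:]=0
p=W[m];print(m.sum(),np.nonzero(m)[1].mean(),np.median(p,0),p.min(0),p.max(0))
s=W[140:155,244:262].reshape(-1,3);s=s[(s[:,2]>.03)&(s[:,2]<.056)&(abs(s[:,0]-.56)<.03)&(abs(s[:,1]-.35)<.03)]
print(len(s),np.median(s,0),s.min(0),s.max(0))
```

```text
[0.562, 0.348, 0.05] 251.42 142.95
[0.562, 0.348, 0.082] 251.05 135.48
[0.567, 0.348, 0.05] 252.68 142.81
[0.562, 0.353, 0.05] 251.21 142.37
obs nut bottom 251.6 137.0 sleeve top 252.6 144.0
46 251.2608695652174 [nan nan nan] [nan nan nan] [nan nan nan]
74 [0.56223669 0.33286082 0.04683748] [0.54451611 0.32261098 0.03017849] [0.57926541 0.36019467 0.05264789]
```

```bash
python3 -m pendant '[[[0.001,0,-0.02],0,0.8],[[0.001,0,-0.025],0,0.8],[[0.001,0,-0.025],0,0.8],[[0.001,0,-0.025],0,0.8],[[0.001,0,-0.025],0,0.8]]'
```

```text
time_s: 22.12
eef_pos: [0.5627, 0.349, 0.0619]
tcp_rot: [0.661, 0.75, 0.0, 0.0]
force: [0.3, 0.7, -1.7]
gripper_width: 0.039
grasp_force: 25.0
```

```bash
python3 -m pendant '[[[0,-0.001,-0.002],0,0.8],[[0,-0.001,-0.004],0,0.8],[[0,-0.001,-0.0055],0,0.8],[[0,-0.001,-0.0055],0,0.8],[[0,-0.001,-0.0055],0,0.45],[[0,-0.001,-0.0055],0,0.45],[[0,-0.001,-0.0055],0,0.45]]'
```

```text
time_s: 23.0
eef_pos: [0.5623, 0.3478, 0.0556]
tcp_rot: [0.661, 0.75, -0.0, -0.0]
force: [0.0, -0.2, 0.0]
gripper_width: 0.0522
grasp_force: 0.0
```

Next is the T-nut. I'll lift clear, move near it, and work out its yaw from the first picture.

```bash
python3 -m pendant '[[[0,0,0.06],0,0.45],[[0,0,0.12],0,0.45],[[0,0,0.18],0,0.45],[[0,0,0.24],0,0.45],[[0.0,-0.03,0.255],0,0.45],[[0.014,-0.15,0.255],0,0.45],[[0.014,-0.15,0.255],0,0.45],[[0.014,-0.15,0.255],0,0.45],[[0.014,-0.15,0.255],0,0.45]]'
python3 - <<'E'
from h import *
im,W,d=cam("top","t7");print(np.abs(im[200:220,243:260].astype(int)-np.load("top0.npz")["im"][200:220,243:260]).mean())
im0=np.load("top0.npz")["im"]
g=cv2.resize(im0[195:225,236:266],None,fx=8,fy=8,interpolation=cv2.INTER_CUBIC)
hsv=cv2.cvtColor(g,cv2.COLOR_RGB2HSV);m=((hsv[...,1]<45)&(hsv[...,2]>110)).astype(np.uint8)
n,l,st,_=cv2.connectedComponentsWithStats(m);k=1+np.argmax(st[1:,4]);v,u=np.nonzero(l==k)
p=np.array([ray(d,236+(a+.5)/8-.5,195+(b+.5)/8-.5,.012) for a,b in zip(u,v)])*1000
print(len(p),cv2.minAreaRect(p.astype(np.float32)),p.mean(0))
a=cv2.resize(im[205:295,110:170],None,fx=6,fy=6,interpolation=3)
c=cv2.cvtColor(m*120,cv2.COLOR_GRAY2RGB);c=np.vstack([g,c]);c=np.vstack([c,np.zeros((60,240,3),np.uint8)])
cv2.imwrite("pics/t7c.png",np.hstack([a,c])[...,::-1])
E
```

```text
time_s: 24.12
eef_pos: [0.5763, 0.198, 0.3108]
tcp_rot: [0.661, 0.75, 0.0, -0.0]
force: [-0.9, 0.5, 0.9]
gripper_width: 0.0522
grasp_force: 0.0
2.7892156862745097
6559 ((578.7933349609375, -7.239570617675781), (33.74136734008789, 35.51194763183594), 79.62455749511719) [579.47699125  -6.61858377]
```

View pics/t7c.png

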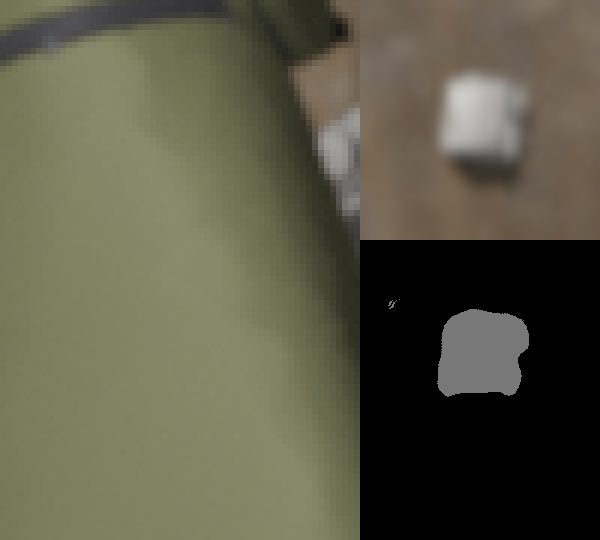

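The T-nut at crop (480,118) is turned about -0.16 rad. Its stepped strips lie on its left and right sides. To avoid the dark box beyond it I'll grip it along y.

```bash
python3 -m pendant '[[[0.002,-0.2045,0],1.284,0.45],[[0.002,-0.2045,0],1.284,0.45],[[0.002,-0.2045,0],1.284,0.45],[[0.002,-0.2045,0],1.284,0.45],[[0.002,-0.2045,-0.05],1.284,0.45],[[0.002,-0.2045,-0.1],1.284,0.45],[[0.002,-0.2045,-0.15],1.284,0.45],[[0.002,-0.2045,-0.2],1.284,0.45],[[0.002,-0.2045,-0.25],1.284,0.45],[[0.002,-0.2045,-0.25],1.284,0.45],[[0.002,-0.2045,-0.25],1.284,0.45],[[0.002,-0.2045,-0.25],1.284,0.45]]'
python3 - <<'E'
from h import *
im,W,d=cam("side","s8"); cv2.imwrite("pics/s8c.png",cv2.resize(im[120:220,210:370],None,fx=4.8,fy=4.8,interpolation=3)[...,::-1])
im,W,d=cam("top","t8")
m=(abs(W[...,0]-.578)<.06)&(W[...,2]>.05)&(W[...,2]<.075)&(W[...,1]<-.03)&(W[...,1]>-.15);
w0=np.load("top0.npz")["W"];m=(abs(w0[...,0]-.578)<.06)&(w0[...,2]>.05)&(w0[...,2]<.075)&(w0[...,1]>-.15)&(w0[...,1]<0);print("case left edge",np.nanmax(w0[m][:,1]))
E
```

```text
time_s: 25.68
eef_pos: [0.5807, -0.0065, 0.0641]
tcp_rot: [0.08, 0.997, -0.0, 0.003]
force: [0.2, -0.1, 0.7]
gripper_width: 0.0521
grasp_force: 0.0
case left edge -0.07823903433234808
```

View pics/s8c.png

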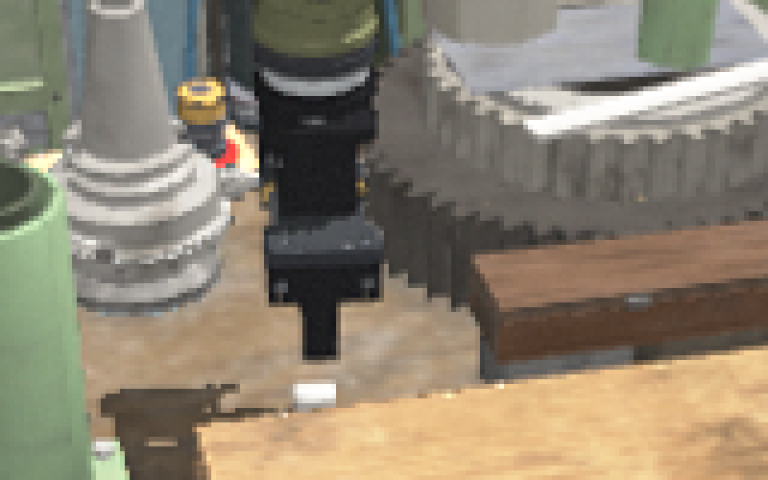

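The brass nut sits on the sleeve at crop (202,100). The T-nut at (316,395) is in line with the finger at (321,330).

```bash
python3 -m pendant '[[[-0.001,0,-0.03],0,0.45],[[-0.001,0,-0.05],0,0.45],[[-0.001,0,-0.056],0,0.45],[[-0.001,0,-0.057],0,0.45],[[-0.001,0,-0.057],0,0.45],[[-0.001,0,-0.057],0,0.85],[[-0.001,0,-0.057],0,0.85],[[-0.001,0,-0.057],0,0.85],[[-0.001,0,-0.057],0,0.85],[[-0.001,0,-0.057],0,0.85]]' 20
```

```text
time_s: 27.02
eef_pos: [0.5775, -0.0066, 0.0041]
tcp_rot: [0.08, 0.997, 0.0, 0.0]
force: [-0.4, 0.4, 1.4]
gripper_width: 0.0277
grasp_force: 20.0
```

```bash
python3 -m pendant '[[[0,0,0.06],0,0.85],[[0,0,0.12],0,0.85],[[0,0,0.18],0,0.85],[[0,0,0.24],0,0.85],[[0,0,0.3],0,0.85],[[0,0,0.31],0,0.85],[[-0.0955,0.346,0.31],-1.284,0.85],[[-0.0955,0.346,0.31],-1.284,0.85],[[-0.0955,0.346,0.31],-1.284,0.85],[[-0.0955,0.346,0.31],-1.284,0.85],[[-0.0955,0.346,0.31],-1.284,0.85],[[-0.0955,0.346,0.31],-1.284,0.85],[[-0.0955,0.346,0.31],-1.284,0.85],[[-0.0955,0.346,0.31],-1.284,0.85],[[-0.0955,0.346,0.25],-1.284,0.85],[[-0.0955,0.346,0.19],-1.284,0.85],[[-0.0955,0.346,0.13],-1.284,0.85],[[-0.0955,0.346,0.1],-1.284,0.85],[[-0.0955,0.346,0.1],-1.284,0.85],[[-0.0955,0.346,0.1],-1.284,0.85]]'
python3 -m pendant '[[[0,0,-0.05],0,0.85],[[0,0,-0.075],0,0.85],[[0,0,-0.082],0,0.85],[[0,0,-0.083],0,0.85],[[0,0,-0.083],0,0.85],[[0,0,-0.083],0,0.85]]'
```

```text
time_s: 29.52
eef_pos: [0.4823, 0.3396, 0.1047]
tcp_rot: [0.661, 0.75, 0.001, 0.0]
force: [-0.8, 0.0, -1.3]
gripper_width: 0.028
grasp_force: 20.0
time_s: 30.28
eef_pos: [0.4828, 0.3399, 0.0224]
tcp_rot: [0.661, 0.75, 0.001, 0.0]
force: [0.1, -0.1, 0.3]
gripper_width: 0.0276
grasp_force: 20.0
```

```bash
python3 -m pendant '[[[0,0,-0.003],0,0.85],[[0,0,-0.006],0,0.85],[[0,0,-0.007],0,0.85],[[0,0,-0.007],0,0.85],[[0,0,-0.007],0,0.85]]'
```

```text
time_s: 30.9
eef_pos: [0.4817, 0.3393, 0.0141]
tcp_rot: [0.661, 0.75, -0.0, -0.0]
force: [-2.0, -1.4, 4.3]
gripper_width: 0.0274
grasp_force: 20.0
```

Contact is made. Release, rise, and move the arm clear for a look.

```bash
python3 -m pendant '[[[0,0,0],0,0.5],[[0,0,0],0,0.5],[[0,0,0],0,0.5],[[0,0,0.06],0,0.5],[[0,0,0.12],0,0.5],[[0,0,0.18],0,0.5],[[0,0,0.24],0,0.5],[[0,0,0.3],0,0.5],[[0,0,0.31],0,0.5],[[0.05,-0.5,0.31],0,0.5],[[0.05,-0.5,0.31],0,0.5],[[0.05,-0.5,0.31],0,0.5],[[0.05,-0.5,0.31],0,0.5],[[0.05,-0.5,0.31],0,0.5],[[0.05,-0.5,0.31],0,0.5],[[0.05,-0.5,0.31],0,0.5],[[0.05,-0.5,0.31],0,0.5],[[0.05,-0.5,0.31],0,0.5],[[0.05,-0.5,0.31],0,0.5],[[0.05,-0.5,0.31],0,0.5]]'
python3 - <<'E'
from h import *
im,W,d=cam("top","t9")
def top(n,x,y,lo,hi):
    m=(abs(W[...,0]-x)<.035)&(abs(W[...,1]-y)<.035)&(W[...,2]>lo)&(W[...,2]<hi);p=W[m]
    if len(p): print(n,len(p),p.mean(0).round(4),((p.min(0)+p.max(0))/2).round(4),np.ptp(p,0).round(3))
top("nut",.5615,.349,.066,.09);top("sleeve",.5615,.349,.035,.048);top("collet",.403,.329,.05,.075);top("tnut",.482,.339,.021,.04)
a=cv2.resize(im[205:295,110:170],None,fx=6,fy=6,interpolation=3)
im,W,d=cam("side","s9"); b=cv2.resize(im[110:200,210:280],None,fx=6,fy=6,interpolation=3)
cv2.imwrite("pics/t9c.png",np.hstack([a,b])[...,::-1])
hsv=cv2.cvtColor(im,cv2.COLOR_RGB2HSV).astype(int)
m=(abs(hsv[...,0]-22)<8)&(hsv[...,1]>120);m[:125]=0;m[150:]=0;m[:,:235]=0;m[:,270:]=0
top("side brass",.5615,.349,.055,.09);top("side sleeve",.5615,.349,.03,.046)
E
```

```text
time_s: 33.4
eef_pos: [0.5318, -0.1593, 0.3235]
tcp_rot: [0.661, 0.751, 0.0, -0.0]
force: [-0.8, 0.8, 0.5]
gripper_width: 0.048
grasp_force: 0.0
nut 138 [0.5632 0.3473 0.071 ] [0.5642 0.3481 0.0745] [0.039 0.039 0.015]
sleeve 21 [0.5544 0.3358 0.042 ] [0.558  0.3407 0.042 ] [0.03  0.025 0.011]
collet 90 [0.4027 0.3284 0.0579] [0.403  0.33   0.0579] [0.032 0.033 0.015]
tnut 67 [0.4826 0.3389 0.0264] [0.4813 0.339  0.0276] [0.027 0.028 0.012]
side brass 72 [0.5616 0.3373 0.0668] [0.562  0.3425 0.0654] [0.036 0.04  0.019]
side sleeve 29 [0.5618 0.33   0.0382] [0.56   0.3294 0.0379] [0.036 0.021 0.015]
```

View pics/t9c.png

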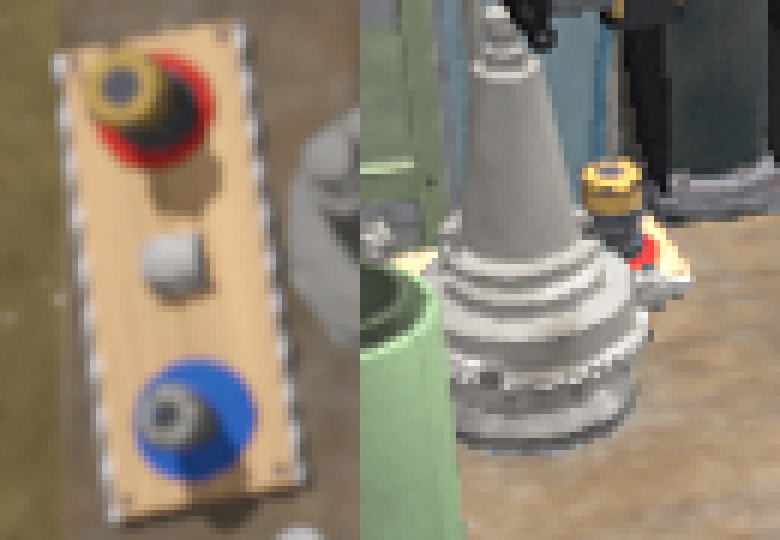

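All four parts stand where asked: the nut on the sleeve at crop (127,88), the T-nut at (175,265) and the collet at (172,412). Each is within about 2 mm of its target, and the arm is clear.

```bash
python3 -c "
from bench import robot
print(robot.finish_job())"
```

```text
the job is handed in; nothing more can be done
None
```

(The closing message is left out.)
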